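# Size a butter biscuit in the taper gauge and lay it in its lane

## Task

Check the front biscuit on the cooling rack, the one nearest you, for size: slide it gently along the slot of the taper gauge until it is snugly wedged between both rails, and read which band it stops in: before the first long line, between the two, or beyond the second. Then set it down flat in the matching lane of the wooden tray: nearest lane for before the first line (large), middle lane for between the lines, farthest lane for beyond the second (small), and leave it there. Biscuits are brittle, so never force or drop it, and leave the other two biscuits and the sugar shaker where they are.

Things in the scene. Friction and masses are not known exactly. Their poses are not given: they have to be found in the camera images.
- biscuit_a: round golden butter biscuit with docking holes, 14 mm thick, about 35 g, lying flat. Origin: centre of its underside, z up. The three biscuits differ in diameter (54 to 66 mm); the letters do not tell which lies where or which is larger. Brittle: breaks if a rail presses it with over 12 N, if the fingers press with over 50 N together, or if dropped over 2 cm
- biscuit_b: round golden butter biscuit with docking holes, 14 mm thick, about 35 g, lying flat. Origin: centre of its underside, z up. The three biscuits differ in diameter (54 to 66 mm); the letters do not tell which lies where or which is larger. Brittle: breaks if a rail presses it with over 12 N, if the fingers press with over 50 N together, or if dropped over 2 cm
- biscuit_c: round golden butter biscuit with docking holes, 14 mm thick, about 35 g, lying flat. Origin: centre of its underside, z up. The three biscuits differ in diameter (54 to 66 mm); the letters do not tell which lies where or which is larger. Brittle: breaks if a rail presses it with over 12 N, if the fingers press with over 50 N together, or if dropped over 2 cm
- gauge: fixed taper gauge: aluminium plate (x -30 to 154, y -59 to 59 mm, top at z = 6 mm) with two converging steel rails. Origin: underside, below the middle of the slot's wide mouth; x along the slot towards the narrow end, away from the robot; y left. Clear slot width 76 mm at x = 0, falling evenly to 52 mm at x = 120 mm; both ends open. Reading: the x of the wedged biscuit's centre
- line_first (a point): middle of the first long dark line, across the slot floor and the rail tops at gauge x = 70 mm (short ticks every 10 mm). A biscuit whose centre stops before it, nearer the mouth, is large. Every biscuit stops at least 5 mm clear of the lines. Axes as gauge
- line_second (a point): middle of the second long line, at gauge x = 90 mm. A biscuit whose centre stops beyond it is small. Axes as gauge
- rail_left: left rail (+y) of the gauge, fixed steel bar 12 mm wide, top 18 mm above the worktop; leans in 0.1 mm per mm. Origin as gauge. A biscuit set down on the plate at x = 15 mm has 4 mm or more of side play on each side. The wedge is a soft stop that needs some 3 to 6 N of push per further mm; a push of 5 to 10 N seats it snugly; a biscuit stays wedged when let go and pulls back out
- rail_right: right rail (-y) of the gauge, the mirror image of rail_left; origin as gauge. A biscuit held off-centre or gripped hard meets one rail first and does not wedge: a light grip (about 4 N) or a push from behind lets it find the middle. Do not tighten the grip while it is wedged: that adds to the rails' press
- tray: fixed wooden tray 260 x 154 mm with three lanes side by side along its x, each 80 mm (x) by 144 mm (y) inside; floor 4 mm thick, outer walls 5 mm thick and 18 mm high, dividers 15 mm high. Origin: centre of the underside; x away from the robot, y left, z up. Lane centres at x = -85 (nearest), 0 (middle), 85 mm (farthest)
- lane_near (a point): centre of the floor of the nearest lane, for large biscuits (stopped before the first line); axes as tray
- lane_middle (a point): centre of the floor of the middle lane, for biscuits that stopped between the lines; axes as tray
- lane_far (a point): centre of the floor of the farthest lane, for small biscuits (stopped beyond the second line); axes as tray
- rack: fixed wire cooling rack 250 (x) x 220 (y) mm, 16 mm high; the biscuits lie on it. Origin: centre of the underside, x away from the robot, y left, z up. The front biscuit lies about 65 mm nearer than its centre, the other two side by side about 45 mm beyond it
- sugar_shaker: steel sugar shaker, 68 mm across, 106 mm high, standing at the back, beyond the gauge; origin: centre of its underside. Leave it standing

How it is judged (in metres and radians):
On the way:
1. the front biscuit, flat in the gauge slot, is wedged between both rails: each rail bears on it with at least 2 N, held 0.3 s (((contact force between biscuit_a and rail_left above 2 N and contact force between biscuit_a and rail_right above 2 N and angle between biscuit_a's own z axis and vertical below 0.12 rad and z of biscuit_a in the frame of gauge below 0.01 m and linear speed of biscuit_a below 0.01 m/s and x of each of biscuit_b, biscuit_c in the frame of rack above 0 m and distance of each of biscuit_b, biscuit_c from where it was at the start of the episode below 0.015 m) or (contact force between biscuit_b and rail_left above 2 N and contact force between biscuit_b and rail_right above 2 N and angle between biscuit_b's own z axis and vertical below 0.12 rad and z of biscuit_b in the frame of gauge below 0.01 m and linear speed of biscuit_b below 0.01 m/s and x of each of biscuit_a, biscuit_c in the frame of rack above 0 m and distance of each of biscuit_a, biscuit_c from where it was at the start of the episode below 0.015 m) or (contact force between biscuit_c and rail_left above 2 N and contact force between biscuit_c and rail_right above 2 N and angle between biscuit_c's own z axis and vertical below 0.12 rad and z of biscuit_c in the frame of gauge below 0.01 m and linear speed of biscuit_c below 0.01 m/s and x of each of biscuit_a, biscuit_b in the frame of rack above 0 m and distance of each of biscuit_a, biscuit_b from where it was at the start of the episode below 0.015 m))), for 0.3 s.
At the end, for the whole second after the job is handed in: the front biscuit lies flat and still on the floor of the lane that its stop in the gauge shows (before the first line: nearest lane; between: middle lane; beyond the second: farthest lane), anywhere in that lane; the other two biscuits are within 15 mm of where they lay on the rack (((x of biscuit_a in the frame of tray between -0.0425 and 0.0425 m and y of biscuit_a in the frame of tray between -0.072 and 0.072 m and z of biscuit_a in the frame of tray below 0.007 m and angle between biscuit_a's own z axis and vertical below 0.1 rad and linear speed of biscuit_a below 0.01 m/s and x of each of biscuit_b, biscuit_c in the frame of rack above 0 m and distance of each of biscuit_b, biscuit_c from where it was at the start of the episode below 0.015 m) or (x of biscuit_b in the frame of tray between -0.1275 and -0.0425 m and y of biscuit_b in the frame of tray between -0.072 and 0.072 m and z of biscuit_b in the frame of tray below 0.007 m and angle between biscuit_b's own z axis and vertical below 0.1 rad and linear speed of biscuit_b below 0.01 m/s and x of each of biscuit_a, biscuit_c in the frame of rack above 0 m and distance of each of biscuit_a, biscuit_c from where it was at the start of the episode below 0.015 m) or (x of biscuit_c in the frame of tray between 0.0425 and 0.1275 m and y of biscuit_c in the frame of tray between -0.072 and 0.072 m and z of biscuit_c in the frame of tray below 0.007 m and angle between biscuit_c's own z axis and vertical below 0.1 rad and linear speed of biscuit_c below 0.01 m/s and x of each of biscuit_a, biscuit_b in the frame of rack above 0 m and distance of each of biscuit_a, biscuit_b from where it was at the start of the episode below 0.015 m))); the robot touches nothing.
It fails at once if a rail presses a biscuit with more than 12 N (contact force between any of biscuit_a, biscuit_b, biscuit_c and rail_left above 12 N or contact force between any of biscuit_a, biscuit_b, biscuit_c and rail_right above 12 N).
It fails at once if the fingers press a biscuit with more than 50 N (contact force between the fingers and biscuit_a above 50 N or contact force between the fingers and biscuit_b above 50 N or contact force between the fingers and biscuit_c above 50 N).
It fails at once if a biscuit falls freely faster than 0.6 m/s, that is dropped from 2 cm or more ((linear speed of biscuit_a above 0.6 m/s and contact force between anything else and biscuit_a below 0.05 N) or (linear speed of biscuit_b above 0.6 m/s and contact force between anything else and biscuit_b below 0.05 N) or (linear speed of biscuit_c above 0.6 m/s and contact force between anything else and biscuit_c below 0.05 N)).
It fails at once if a second biscuit is moved more than 15 mm (distance of each of biscuit_a, biscuit_b from where it was at the start of the episode above 0.015 m or distance of each of biscuit_b, biscuit_c from where it was at the start of the episode above 0.015 m or distance of each of biscuit_a, biscuit_c from where it was at the start of the episode above 0.015 m).
It fails at once if the sugar shaker is moved more than 20 mm or tipped (distance of sugar_shaker from where it was at the start of the episode above 0.02 m or angle between sugar_shaker's own z axis and vertical above 0.3 rad).
It also fails if it takes over 56 s, if anything falls off the work surface, if the arm or the gripper's body presses on something with over 40 N, if the wrist force passes 120 N, or if a joint passes its speed limit or range.

## Robot

A 7-joint arm with a two-finger parallel gripper is mounted at the origin on a cart in front of the work surface, level with it; the furniture and walls round the work are solid. World frame = base frame: x ahead of the robot, y to its left, z up, the work surface at z = 0. Lengths are in m, angles in degrees, forces in N, time in s.
With the tool pointing down it reaches from about 0.425 to 0.875 m from the base axis. Payload 8.4 kg.
Tool frame: the origin (TCP) lies between the finger pads; the fingertips stand 19 mm ahead of it and the grasp point (between the pads) is the TCP; z points along the fingers, y is the line along which they close (so a half turn about z gives the same grasp; the last joint's range is limited). The gripper opens to 85 mm and grips with 20 to 120 N. Pads are 22 mm wide; open, the fingers measure 114 mm over their backs; the gripper's body (76 mm by 85 mm) begins 54 mm behind the grasp point. The pads swing forward as they close: fully open they stand 13 mm farther back than shut.
Start: joints at [-74.725, 19.091, 2.286, 83.961, -0.768, 76.965, -3.352], TCP at [0.233, 0.607, 0.25] pointing down, gripper open.
Joint ranges: [-147.57, 147.57], [-21.85, 119.76], [-74.77, 79.35], [14.55, 137.4], [-85.83, 265.84], [4.83, 119.75], [-152.11, 152.11]. Speed limits (degrees/s): [127.2, 127.2, 159.86, 159.86, 180, 180, 180].

## Interface

Orientations are given as [roll, pitch, yaw] about the fixed x, y, z axes, in that order (R = Rz(yaw) Ry(pitch) Rx(roll)).
In Python, from cell import env, grab_frame gives the robot as it stands.
- The arm moves only by the tool apply_moves, never from a script. Its argument "moves" is a list of rows, each an object of numbers: "tx", "ty", "tz": the shift along the tool's x, y, z in mm; "spin": the turn about the tool's z in rad. A call has 1 to 10 rows; each row shifts and turns the commanded pose from where the row before left it, along the tool's axes as they then stand; what a row does not reach is not made up. A row lasts 1/12 s, in which the tool goes at most 41.7 mm and 7.16 degrees, less where a joint would pass 70% of its speed; a pose out of reach is approached as far as the arm can. A call is refused whole if a number of a shift passes 41.7 or a number of a turn 0.125, either way. A call with a gripper value outside its range is refused whole. "gripper" is the finger opening in mm, from 0 to 85.4, set as the call begins (left out, the last holds). The fingers move at their own pace and stop on an object; the grip force is fixed at half the most. Time passes only in rows, so rows that do not move let the fingers close. It gives the time, the measured TCP pose, the force, the opening and the grip force at its end, in the units of the state.
- env.get_obs(): the state, without advancing time (a new reading comes with each control period).
- grab_frame(name): name is "side" or "top" or "wrist"; returns a dict with "frame" (480x640x3 uint8, red, green, blue), "depth" (480x640 float32, m along the optical axis (not along the pixel's ray), 0 where there is no reading), "intrinsics" (3x3 intrinsics, pixels), "k1" (the pictures are not rectified: a ray, as slopes to the right and down, at radius r is drawn at 1 + k1 r^2 times it, then the intrinsics apply), "origin" and "orientation" of the camera in the world; the wrist camera has in their place "hand_eye" (4x4, takes a point from camera to tool coordinates, whose origin is the TCP and whose axes are the flange's). Camera axes: x right, y down, z forward; pixel columns grow to the right and rows downward; lengths in m; the calibration is good to about 2 mm. A picture is of the moment at which its call begins: read the wrist's pose just before it.
- env.finish_job(): hands the job in; it is judged then, once.
The state is a dict: "clock": time; "q": joint angles; "joint_velocities": joint speeds; "tau": joint torques, N m; "eef_pos": TCP position; "orientation": TCP orientation; "force": force on the tool from outside, world axes, zero at the start; "wrist_torque": the same for the moment, N m; "grip_width": opening from 0.0 (shut) to 1.0 (fully open); "grip_force": force on a finger pad.
Only numpy, scipy, OpenCV 4.12 (cv2) and the standard library are available. Lean on these libraries where they do the work, as an engineer would, in place of code of your own. Each camera call takes 0.05 s, during which the arm holds its last target. There are 200 camera calls.

## Working session

There is one attempt and no reset: what is moved stays moved. The work goes in short steps, Python scripts to look and compute and a tool call to move; the robot and the scene stay as the last step left them, time stands still between calls to the robot, and variables do not carry over. Pictures are saved under pics/ and viewed, at most 12 in all, crops included, and the job is handed in when it is done.

Besides the shell and the picture viewer there is one more tool, called after ">>>" by a JSON object that holds its "op" and its "data", one argument or row to a line. apply_moves: Moves the arm, as the interface text tells. Its arguments: {"type":"object","properties":{"moves":{"type":"array"},"gripper":{"type":"number"}},"required":["moves"]}

```bash
mkdir -p pics; ls; cat > h.py <<'E'
import numpy as np, cv2
from cell import env, grab_frame
from scipy.spatial.transform import Rotation as R
def cam(name):
    o=env.get_obs(); f=grab_frame(name); f['obs']=o
    K=np.array(f['intrinsics']); 
    if 'hand_eye' in f:
        T=np.eye(4);T[:3,:3]=R.from_euler('xyz',o['orientation'],degrees=True).as_matrix();T[:3,3]=o['eef_pos'];M=T@np.array(f['hand_eye'])
    else:
        M=np.eye(4);ori=np.array(f['orientation'])
        M[:3,:3]=ori if ori.shape==(3,3) else R.from_euler('xyz',ori,degrees=True).as_matrix();M[:3,3]=f['origin']
    f['M']=M;return f
def ray(f,u,v):
    K=np.array(f['intrinsics']);d=np.array([(u-K[0,2])/K[0,0],(v-K[1,2])/K[1,1]]);s=d.copy()
    for _ in range(20): s=d/(1+f['k1']*(s@s))
    return s
def atz(f,u,v,z):
    s=ray(f,u,v);D=f['M'][:3,:3]@np.r_[s,1];o=f['M'][:3,3];return o+D*(z-o[2])/D[2]
def atd(f,u,v):
    s=ray(f,u,v);z=f['depth'][int(v),int(u)];return f['M'][:3,3]+f['M'][:3,:3]@np.r_[s,1]*z
def save(f,n): cv2.imwrite('pics/'+n,f['frame'][:,:,::-1])
E
python3 - <<'E'
from h import *
import pickle
for n in('top','side'):
    f=cam(n);save(f,n+'0.png');pickle.dump(f,open(n+'.pkl','wb'));print(n,f['k1'],f['M'].round(3).tolist(),np.array(f['intrinsics']).tolist())
print(env.get_obs())
E
```

```text
pics
top 0.011439947256343553 [[0.01, -0.995, 0.103, 0.501], [-1.0, -0.008, 0.025, 0.025], [-0.024, -0.103, -0.994, 0.986], [0.0, 0.0, 0.0, 1.0]] [[512.4600454662236, 0.0, 323.1604063332122], [0.0, 512.4600454662236, 244.41097468964998], [0.0, 0.0, 1.0]]
side -0.13238371462792475 [[0.997, -0.055, 0.047, 0.522], [-0.071, -0.616, 0.784, -1.052], [-0.014, -0.786, -0.619, 0.92], [0.0, 0.0, 0.0, 1.0]] [[574.0441477000354, 0.0, 328.1119107160596], [0.0, 574.0441477000354, 247.54220251592272], [0.0, 0.0, 1.0]]
{'clock': 0.1, 'q': array([-74.72514239,  19.12859584,   2.28164908,  84.00520885,
        -0.76767063,  76.96587215,  -3.35164218]), 'joint_velocities': array([ 0.12502304, -0.10422838,  0.01788027, -0.1092216 ,  0.1011026 ,
       -0.01890611,  0.01671052]), 'tau': array([ 4.67223654e-03, -6.60025263e+01,  1.37082495e+00, -4.06474864e+01,
        1.72252615e-02,  9.00226703e-03, -2.49759756e-05]), 'eef_pos': array([0.23235675, 0.60664153, 0.24950618]), 'orientation': array([-1.79915660e+02,  4.79996366e-03,  1.59043466e+02]), 'force': array([ 0.59848175, -0.73469008,  0.13955463]), 'wrist_torque': array([-0.03586055,  0.00156239,  0.02336144]), 'grip_force': 0.0, 'grip_width': 0.9955120633106671}
```

View pics/top0.png

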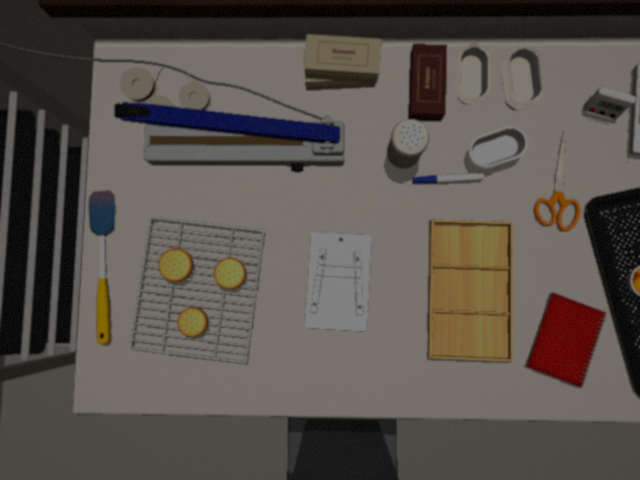

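The top view shows the front biscuit at (192,322), with the others at (175,265) and (230,273). The gauge plate is centred at (338,281) with its mouth toward the robot, the tray at (470,290), and the shaker at (407,142).

```bash
python3 - <<'E'
from h import *
import pickle
f=pickle.load(open('top.pkl','rb'))
hsv=cv2.cvtColor(f['frame'],cv2.COLOR_RGB2HSV)
m=cv2.inRange(hsv,(10,90,90),(35,255,255))
n,l,s,c=cv2.connectedComponentsWithStats(m)
for i in range(1,n):
    if s[i,4]>200: print(s[i],c[i].round(1),atz(f,*c[i],.03).round(4), atd(f,*c[i]).round(3))
im=f['frame'][:,:,::-1]
g=cv2.resize(im[225:335,300:380],None,fx=5,fy=5,interpolation=cv2.INTER_CUBIC)
t=cv2.resize(im[210:370,415:525],None,fx=3.4,fy=3.4,interpolation=cv2.INTER_CUBIC)
h=550;o=np.zeros((h,g.shape[1]+t.shape[1],3),np.uint8);o[:g.shape[0],:g.shape[1]]=g;o[:t.shape[0],g.shape[1]:]=t;cv2.imwrite('pics/c1.png',o);print(o.shape)
E
```

```text
[535 191  46  40 758] [557.9 209.9] [ 0.6688 -0.3886  0.03  ] [ 0.674 -0.401  0.001]
[  429   220    84   142 10926] [469.7 291.6] [ 0.5153 -0.2227  0.03  ] [ 0.516 -0.23   0.003]
[158 248  34  33 870] [174.5 264.1] [0.5614 0.3279 0.03  ] [0.561 0.327 0.033]
[214 257  31  32 782] [229.1 272.6] [0.5462 0.2243 0.03  ] [0.546 0.224 0.029]
[ 96 278  13  67 718] [101.8 312.1] [0.4707 0.4606 0.03  ] [0.47  0.467 0.016]
[177 307  30  30 690] [191.5 321.6] [0.4548 0.2918 0.03  ] [0.455 0.292 0.03 ]
(550, 774, 3)
```

View pics/c1.png

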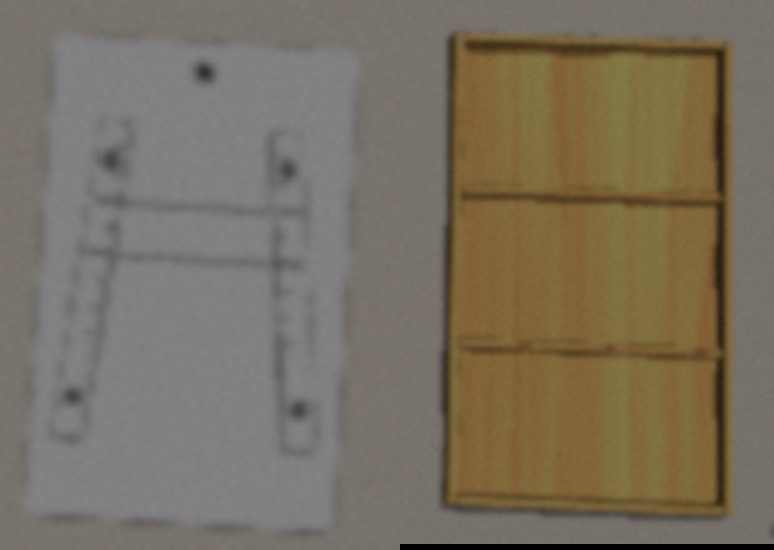

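View pics/side0.png

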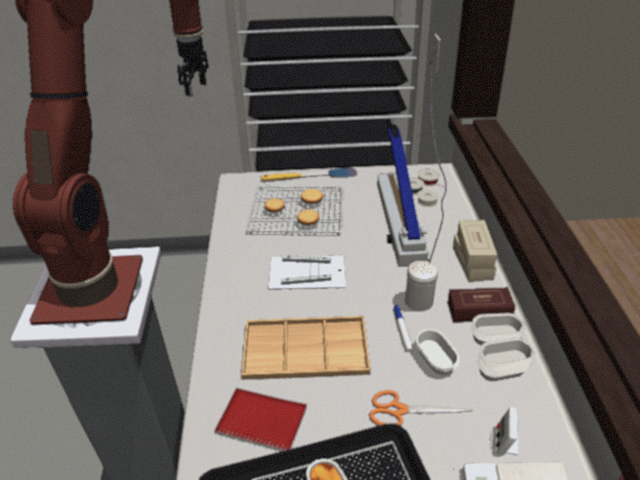

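The gauge crop shows plate corners at (55,38), (357,52), (330,528) and (28,515), with the long lines at crop y≈205 and 258. The tray corners are at (455,35), (730,42), (728,515) and (447,505). In the side view the arm is clear of everything and the layout matches.

```bash
python3 - <<'E'
from h import *
import pickle
f=pickle.load(open('top.pkl','rb'))
def fit(P,Q):
    P=np.array(P);Q=np.array(Q);p=P-P.mean(0);q=Q-Q.mean(0)
    a=np.arctan2((p[:,0]*q[:,1]-p[:,1]*q[:,0]).sum(),(p*q).sum());r=np.array([[np.cos(a),-np.sin(a)],[np.sin(a),np.cos(a)]])
    t=Q.mean(0)-r@P.mean(0);print('yaw',np.degrees(a).round(2),'origin',t.round(4),'res',(P@r.T+t-Q).round(4).tolist());return r,t
g=[atz(f,299.6+x/5,224.6+y/5,.006)[:2] for x,y in[(55,38),(357,52),(330,528),(28,515)]]
r,t=fit([(.154,.059),(.154,-.059),(-.03,-.059),(-.03,.059)],g)
for x in(.015,.07,.09):print(x,(r@[x,0]+t).round(4))
# check lines
for x,y in[(190,206),(190,260)]: print('line', (r.T@(atz(f,299.6+x/5,224.6+y/5,.006)[:2]-t)).round(4))
q=[atz(f,414.6+(x-400)/3.4,209.6+y/3.4,.018)[:2] for x,y in[(455,35),(730,42),(728,515),(447,505)]]
r,t=fit([(.13,.077),(.13,-.077),(-.13,-.077),(-.13,.077)],q)
for x in(-.085,0,.085):print(x,(r@[x,0]+t).round(4))
f=cam('wrist');print(np.array(f['hand_eye']).round(3).tolist())
E
```

```text
yaw -2.6 origin [0.4718 0.0228] res [[0.0015, 0.0011], [0.0008, -0.0005], [-0.0021, -0.0022], [-0.0002, 0.0015]]
0.015 [0.4867 0.0222]
0.07 [0.5417 0.0197]
0.09 [0.5617 0.0187]
line [0.0905 0.0024]
line [0.0699 0.0013]
yaw -1.6 origin [ 0.5199 -0.227 ] res [[0.0016, 0.0014], [0.0003, -0.0007], [-0.0015, -0.0019], [-0.0003, 0.0012]]
-0.085 [ 0.4349 -0.2247]
0 [ 0.5199 -0.227 ]
0.085 [ 0.6048 -0.2294]
[[0.0, -0.948, -0.318, 0.082], [1.0, 0.0, 0.0, -0.001], [-0.0, -0.318, 0.948, -0.124], [0.0, 0.0, 0.0, 1.0]]
```

>>> {"op": "apply_moves", "data": {
  "moves": [
    {"spin": 0.125},
    {"spin": 0.125},
    {"spin": 0.125},
    {"spin": 0.125},
    {"spin": 0.125},
    {"spin": 0.125},
    {"spin": 0.125},
    {"spin": 0.125},
    {"spin": 0.125},
    {"spin": 0.125}
  ]
}}

```text
invalid input at $.moves[0]: expected keys tx, ty, tz, spin
```

```bash
cat >> h.py <<'E'
def delta(x,y,z,yaw):
    o=env.get_obs();M=R.from_euler('xyz',o['orientation'],degrees=True).as_matrix()
    d=M.T@(np.array([x,y,z])-o['eef_pos'])*1000
    s=-(yaw-o['orientation'][2]+180)%360-180 if 0 else -np.radians((yaw-o['orientation'][2]+180)%360-180)
    print('t',round(o['clock'],2),'pos',o['eef_pos'].round(4),'rpy',o['orientation'].round(2),'F',o['force'].round(2),'gw',round(o['grip_width'],3),'gf',round(o['grip_force'],2));print('tool d mm',d.round(1),'spin',round(s,3))
E
python3 -c "
from h import *
delta(.455,.292,.16,87.4)"
```

```text
t 0.15 pos [0.2324 0.6067 0.2496] rpy [-1.7993e+02  1.0000e-02  1.5904e+02] F [-0.03 -0.63 -0.32] gw 1.001 gf 0.0
tool d mm [-320.4 -214.1   89.9] spin 1.25
```

>>> {"op": "apply_moves", "data": {
  "moves": [
    {"tx": 0, "ty": 0, "tz": 5, "spin": 0.125},
    {"tx": 0, "ty": 0, "tz": 5, "spin": 0.125},
    {"tx": 0, "ty": 0, "tz": 5, "spin": 0.125},
    {"tx": 0, "ty": 0, "tz": 5, "spin": 0.125},
    {"tx": 0, "ty": 0, "tz": 5, "spin": 0.125},
    {"tx": 0, "ty": 0, "tz": 5, "spin": 0.125},
    {"tx": 0, "ty": 0, "tz": 5, "spin": 0.125},
    {"tx": 0, "ty": 0, "tz": 5, "spin": 0.125},
    {"tx": 0, "ty": 0, "tz": 5, "spin": 0.125},
    {"tx": 0, "ty": 0, "tz": 5, "spin": 0.125}
  ]
}}

```text
clock: 0.98
eef_pos: [0.2324, 0.6067, 0.1997]
orientation: [-180.0, 0.0, 87.1]
force: [0.7, -0.3, 0.0]
grip_width: 1.001
grip_force: 0.0
```

```bash
python3 -c "
from h import *
delta(.455,.292,.16,87.4)"
```

```text
t 0.98 pos [0.2324 0.6067 0.1997] rpy [-1.7999e+02  4.0000e-02  8.7070e+01] F [ 0.72 -0.33  0.01] gw 1.001 gf 0.0
tool d mm [-302.9  238.4   39.9] spin -0.006
```

>>> {"op": "apply_moves", "data": {
  "moves": [
    {"tx": -30.3, "ty": 23.8, "tz": 4, "spin": -0.006},
    {"tx": -30.3, "ty": 23.8, "tz": 4, "spin": 0},
    {"tx": -30.3, "ty": 23.8, "tz": 4, "spin": 0},
    {"tx": -30.3, "ty": 23.8, "tz": 4, "spin": 0},
    {"tx": -30.3, "ty": 23.8, "tz": 4, "spin": 0},
    {"tx": -30.3, "ty": 23.8, "tz": 4, "spin": 0},
    {"tx": -30.3, "ty": 23.8, "tz": 4, "spin": 0},
    {"tx": -30.3, "ty": 23.8, "tz": 4, "spin": 0},
    {"tx": -30.3, "ty": 23.8, "tz": 4, "spin": 0},
    {"tx": -30.3, "ty": 23.8, "tz": 4, "spin": 0}
  ]
}}

```text
clock: 1.82
eef_pos: [0.459, 0.293, 0.1602]
orientation: [-180.0, -0.0, 87.8]
force: [1.3, 0.8, 0.2]
grip_width: 1.004
grip_force: 0.0
```

```bash
python3 - <<'E'
from h import *
delta(.455,.292,.16,87.4)
f=cam('wrist');save(f,'w1.png')
hsv=cv2.cvtColor(f['frame'],cv2.COLOR_RGB2HSV)
m=cv2.inRange(hsv,(8,80,60),(35,255,255))
cs,_=cv2.findContours(m,cv2.RETR_EXTERNAL,cv2.CHAIN_APPROX_NONE)
for c in cs:
    if cv2.contourArea(c)>800:
        P=np.array([atz(f,*p[0],.030)[:2] for p in c[::3]]).astype(np.float32)
        (e,w,a)=cv2.fitEllipse(P*1000); print(np.round(e,1),np.round(w,1))
E
```

```text
t 1.82 pos [0.459  0.293  0.1602] rpy [-1.800e+02 -1.000e-02  8.777e+01] F [1.27 0.85 0.25] gw 1.004 gf 0.0
tool d mm [-1.2 -3.9  0.2] spin 0.006
[545.2 228.8] [52.8 58.8]
[455.9 292.4] [54.1 54.7]
[561.1 328.1] [62.2 62.5]
```

View pics/w1.png

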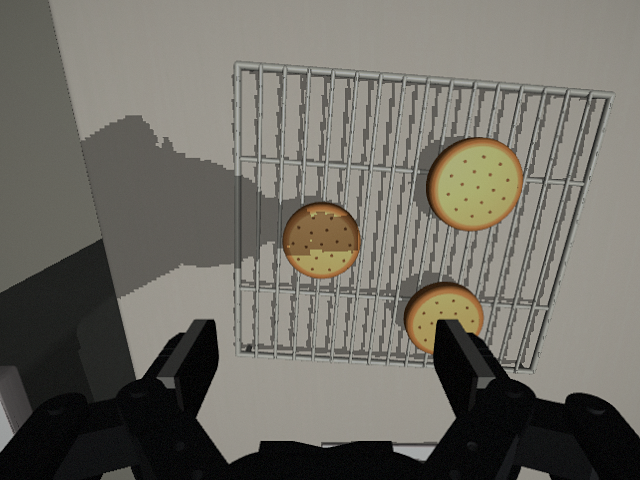

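The wrist picture shows the front biscuit at (321,240) under the gripper's shadow, the other two at (475,184) and (444,318), and the fingertips at (200,322) and (455,322).

>>> {"op": "apply_moves", "data": {
  "moves": [
    {"tx": 0, "ty": -3, "tz": 20, "spin": 0.006},
    {"tx": 0, "ty": 0, "tz": 20, "spin": 0},
    {"tx": 0, "ty": 0, "tz": 20, "spin": 0},
    {"tx": 0, "ty": 0, "tz": 20, "spin": 0},
    {"tx": 0, "ty": 0, "tz": 0, "spin": 0}
  ]
}}

```text
clock: 2.28
eef_pos: [0.4531, 0.2936, 0.0767]
orientation: [-179.8, 0.2, 87.4]
force: [-1.1, -0.6, -0.3]
grip_width: 1.0
grip_force: 0.0
```

```bash
python3 - <<'E'
from h import *
delta(.456,.2924,.037,87.4)
f=cam('wrist');save(f,'w2.png')
o=f['obs'];H=np.array(f['hand_eye'])
# finger extents in tool frame from depth
vv,uu=np.mgrid[250:480:3,100:560:3]
P=np.array([H[:3,:3]@np.r_[ray(f,u,v),1]*f['depth'][v,u]+H[:3,3] for u,v in zip(uu.ravel(),vv.ravel()) if f['depth'][v,u]>0])*1000
ok=(abs(P[:,0])<16)&(abs(P[:,1])<60)&(P[:,2]<30)
for s in(-1,1):
    Q=P[ok&(P[:,1]*s>0)];print(s,len(Q),'maxz',np.percentile(Q[:,2],[90,97,100]).round(1)); 
    T=Q[Q[:,2]>np.percentile(Q[:,2],90)];print('x',T[:,0].min().round(1),T[:,0].max().round(1),'y',T[:,1].min().round(1),T[:,1].max().round(1))
hsv=cv2.cvtColor(f['frame'],cv2.COLOR_RGB2HSV)
m=cv2.inRange(hsv,(8,80,30),(35,255,255))
cs,_=cv2.findContours(m,cv2.RETR_EXTERNAL,cv2.CHAIN_APPROX_NONE)
for c in cs:
    if cv2.contourArea(c)>800:
        Q=np.array([atz(f,*p[0],.030)[:2] for p in c[::3]]).astype(np.float32)
        (e,w,a)=cv2.fitEllipse(Q*1000); print(np.round(e,1),np.round(w,1))
E
```

```text
t 2.28 pos [0.4531 0.2936 0.0767] rpy [-179.76    0.24   87.43] F [-1.07 -0.61 -0.3 ] gw 1.0 gf 0.0
tool d mm [-0.9  3.1 39.7] spin 0.001
-1 1467 maxz [-10.7  -1.4   5.6]
x -11.2 11.0 y -56.3 -42.3
1 1493 maxz [-11.   -1.6   7. ]
x -11.7 11.4 y 42.3 56.0
[557.2 244. ] [17.2 52.9]
[455.9 293.8] [54.  56.9]
[559.  328.9] [61.9 66.5]
```

View pics/w2.png

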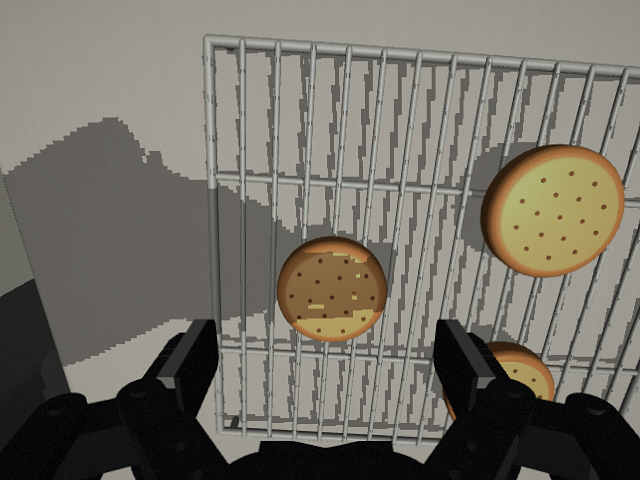

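The closer wrist view shows the biscuit at (332,289) between the fingertips at (205,322) and (445,322). There is free space on both sides.

>>> {"op": "apply_moves", "data": {
  "moves": [
    {"tx": -0.5, "ty": 3, "tz": 14, "spin": 0},
    {"tx": 0, "ty": 0, "tz": 14, "spin": 0},
    {"tx": 0, "ty": 0, "tz": 12, "spin": 0},
    {"tx": 0, "ty": 0, "tz": 0, "spin": 0},
    {"tx": 0, "ty": 0, "tz": 0, "spin": 0}
  ]
}}

```text
clock: 2.75
eef_pos: [0.4582, 0.2943, 0.0406]
orientation: [-180.0, 0.0, 87.4]
force: [0.6, 0.4, -0.3]
grip_width: 0.998
grip_force: 0.0
```

>>> {"op": "apply_moves", "data": {
  "moves": [
    {"tx": 0, "ty": 0, "tz": 0, "spin": 0},
    {"tx": 0, "ty": 0, "tz": 0, "spin": 0},
    {"tx": 0, "ty": 0, "tz": 0, "spin": 0},
    {"tx": 0, "ty": 0, "tz": 0, "spin": 0},
    {"tx": 0, "ty": 0, "tz": 0, "spin": 0},
    {"tx": 0, "ty": 0, "tz": 0, "spin": 0}
  ],
  "gripper": 62
}}

```text
clock: 3.25
eef_pos: [0.4584, 0.2943, 0.0405]
orientation: [180.0, -0.0, 87.4]
force: [0.2, -0.2, -0.3]
grip_width: 0.73
grip_force: 0.0
```

```bash
cat >> h.py <<'E'
def tips():
    f=cam('wrist');H=np.array(f['hand_eye'])
    vv,uu=np.mgrid[250:480:3,100:560:3]
    P=np.array([H[:3,:3]@np.r_[ray(f,u,v),1]*f['depth'][v,u]+H[:3,3] for u,v in zip(uu.ravel(),vv.ravel()) if f['depth'][v,u]>0 and f['frame'][v,u].max()<70])*1000
    ok=(abs(P[:,0])<14)&(abs(P[:,1])<60)&(P[:,2]<22)
    for s in(-1,1):
        Q=P[ok&(P[:,1]*s>0)];T=Q[Q[:,2]>np.percentile(Q[:,2],90)]
        print(s,'maxz',np.percentile(Q[:,2],[97,99,100]).round(1),'y',np.percentile(T[:,1],[1,99]).round(1))
    return f
E
python3 - <<'E'
from h import *
delta(.456,.2924,.035,87.4)
save(tips(),'w3.png')
E
```

```text
t 3.25 pos [0.4584 0.2943 0.0405] rpy [ 1.7999e+02 -1.0000e-02  8.7420e+01] F [ 0.16 -0.17 -0.35] gw 0.73 gf 0.0
tool d mm [-2.  -2.3  5.5] spin 0.0
-1 maxz [ 4.7 10.  19.9] y [-44.4  -8.4]
1 maxz [ 4.7 10.3 20.1] y [12.  43.8]
```

View pics/w3.png

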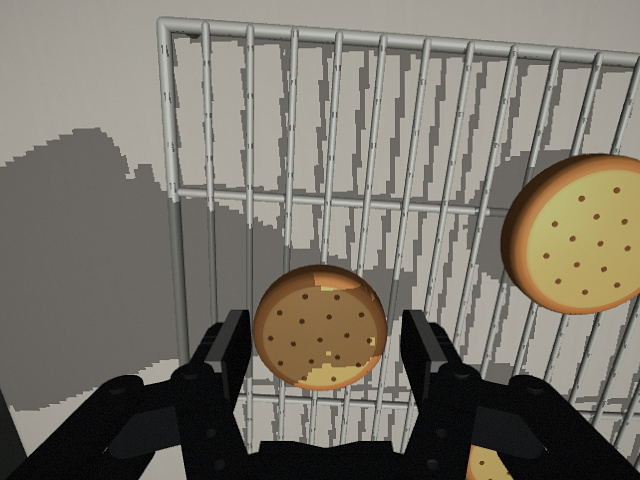

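The biscuit, at (320,328), sits slightly left of the middle of the fingers, which are at x≈243 and 408. I need to shift about 2 mm toward the robot and lower about 9 mm.

>>> {"op": "apply_moves", "data": {
  "moves": [
    {"tx": -1.2, "ty": -2.3, "tz": 3, "spin": 0},
    {"tx": 0, "ty": 0, "tz": 3, "spin": 0},
    {"tx": 0, "ty": 0, "tz": 2.5, "spin": 0},
    {"tx": 0, "ty": 0, "tz": 0, "spin": 0},
    {"tx": 0, "ty": 0, "tz": 0, "spin": 0}
  ]
}}

```text
clock: 3.72
eef_pos: [0.4558, 0.293, 0.0315]
orientation: [-180.0, 0.0, 87.4]
force: [-1.0, -0.2, 0.8]
grip_width: 0.723
grip_force: 0.0
```

>>> {"op": "apply_moves", "data": {
  "moves": [
    {"tx": 0, "ty": 0, "tz": 0, "spin": 0},
    {"tx": 0, "ty": 0, "tz": 0, "spin": 0},
    {"tx": 0, "ty": 0, "tz": 0, "spin": 0}
  ],
  "gripper": 58
}}

```text
clock: 3.97
eef_pos: [0.456, 0.2932, 0.0319]
orientation: [180.0, -0.0, 87.4]
force: [0.1, -0.9, 0.1]
grip_width: 0.679
grip_force: 0.0
```

>>> {"op": "apply_moves", "data": {
  "moves": [
    {"tx": 0, "ty": 0, "tz": 0, "spin": 0},
    {"tx": 0, "ty": 0, "tz": 0, "spin": 0},
    {"tx": 0, "ty": 0, "tz": 0, "spin": 0}
  ],
  "gripper": 56
}}

```text
clock: 4.22
eef_pos: [0.456, 0.2932, 0.0319]
orientation: [180.0, -0.0, 87.4]
force: [-0.5, -0.3, 0.8]
grip_width: 0.656
grip_force: 0.0
```

>>> {"op": "apply_moves", "data": {
  "moves": [
    {"tx": 0, "ty": 0, "tz": 0, "spin": 0},
    {"tx": 0, "ty": 0, "tz": 0, "spin": 0},
    {"tx": 0, "ty": 0, "tz": 0, "spin": 0}
  ],
  "gripper": 55
}}

```text
clock: 4.47
eef_pos: [0.456, 0.2932, 0.032]
orientation: [180.0, -0.0, 87.4]
force: [-1.1, -1.3, 4.9]
grip_width: 0.653
grip_force: 15.5
```

>>> {"op": "apply_moves", "data": {
  "moves": [
    {"tx": 0, "ty": 0, "tz": -4, "spin": 0},
    {"tx": 0, "ty": 0, "tz": -8, "spin": 0},
    {"tx": 0, "ty": 0, "tz": -14, "spin": 0},
    {"tx": 0, "ty": 0, "tz": -14, "spin": 0},
    {"tx": 0, "ty": 0, "tz": -10, "spin": 0},
    {"tx": 0, "ty": 0, "tz": 0, "spin": 0},
    {"tx": 0, "ty": 0, "tz": 0, "spin": 0}
  ]
}}

```text
clock: 5.05
eef_pos: [0.4562, 0.2935, 0.0823]
orientation: [180.0, -0.1, 87.4]
force: [-0.0, 0.3, 0.6]
grip_width: 0.648
grip_force: 15.4
```

```bash
python3 - <<'E'
from h import *
delta(.4837,.0223,.082,87.4)
f=cam('wrist');save(f,'w4.png')
E
```

```text
t 5.05 pos [0.4562 0.2935 0.0823] rpy [ 1.7995e+02 -6.0000e-02  8.7430e+01] F [-0.04  0.29  0.63] gw 0.648 gf 15.42
tool d mm [-2.697e+02  3.970e+01  1.000e-01] spin 0.0
```

View pics/w4.png

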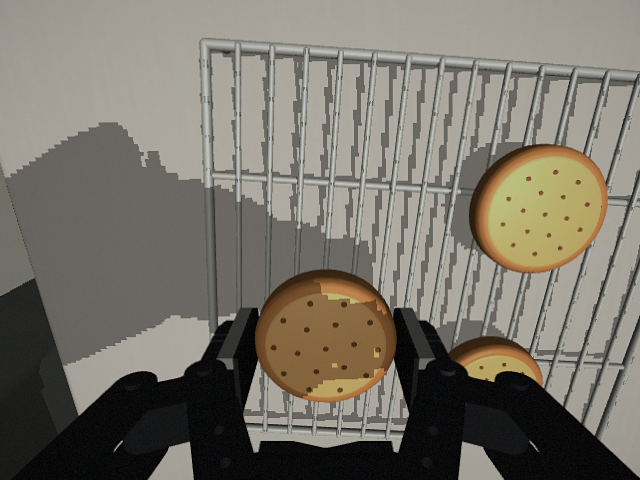

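The biscuit is held level between the pads at (326,336), and the other two have not moved.

>>> {"op": "apply_moves", "data": {
  "moves": [
    {"tx": -27, "ty": 4, "tz": 0, "spin": 0},
    {"tx": -27, "ty": 4, "tz": 0, "spin": 0},
    {"tx": -27, "ty": 4, "tz": 0, "spin": 0},
    {"tx": -27, "ty": 4, "tz": 0, "spin": 0},
    {"tx": -27, "ty": 4, "tz": 0, "spin": 0},
    {"tx": -27, "ty": 4, "tz": 0, "spin": 0},
    {"tx": -27, "ty": 4, "tz": 0, "spin": 0},
    {"tx": -27, "ty": 4, "tz": 0, "spin": 0},
    {"tx": -27, "ty": 4, "tz": 0, "spin": 0},
    {"tx": -27, "ty": 4, "tz": 0, "spin": 0}
  ]
}}

```text
clock: 5.93
eef_pos: [0.4831, 0.0203, 0.0811]
orientation: [-179.9, 0.0, 87.4]
force: [0.8, -0.0, -0.2]
grip_width: 0.647
grip_force: 15.4
```

>>> {"op": "apply_moves", "data": {
  "moves": [
    {"tx": 0, "ty": 0, "tz": 5, "spin": 0},
    {"tx": 0, "ty": 0, "tz": 5, "spin": 0},
    {"tx": 0, "ty": 0, "tz": 0, "spin": 0},
    {"tx": 0, "ty": 0, "tz": 0, "spin": 0}
  ]
}}

```text
clock: 6.27
eef_pos: [0.4831, 0.0227, 0.071]
orientation: [-179.9, 0.0, 87.5]
force: [-0.4, 0.5, -0.2]
grip_width: 0.645
grip_force: 15.4
```

```bash
python3 - <<'E'
from h import *
delta(.4837,.0223,.025,87.4)
f=cam('wrist');save(f,'w5.png')
import pickle;pickle.dump(f,open('w5.pkl','wb'))
E
```

```text
t 6.27 pos [0.4831 0.0227 0.071 ] rpy [-1.7991e+02  3.0000e-02  8.7510e+01] F [-0.43  0.53 -0.16] gw 0.645 gf 15.42
tool d mm [-0.3  0.7 46. ] spin 0.002
```

View pics/w5.png

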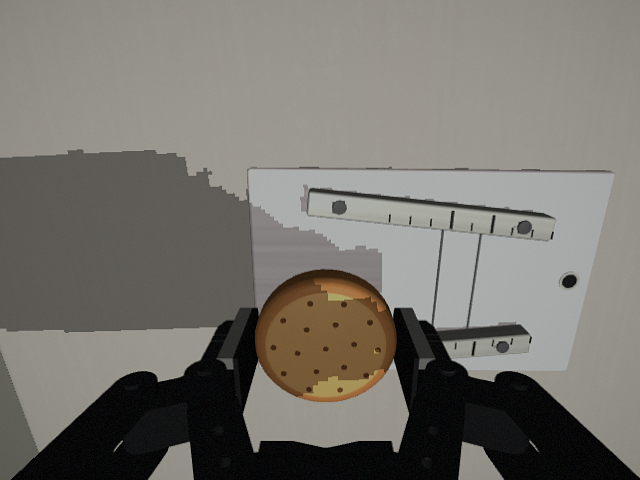

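The wrist view shows the biscuit at (326,336) above the mouth. The plate corners are at (248,168), (613,172) and (568,370), the left rail runs from (308,190) to (553,215), and the lines are at u≈440 and 477.

```bash
python3 - <<'E'
from h import *
import pickle
f=pickle.load(open('w5.pkl','rb'))
a=np.radians(-2.6);r=np.array([[np.cos(a),-np.sin(a)],[np.sin(a),np.cos(a)]]);t=np.array([.4718,.0228])
G=lambda u,v,z:(r.T@(atz(f,u,v,z)[:2]-t)*1000).round(1)
for p in[(248,168),(613,172),(568,370)]:print('plate',p,G(*p,.006))
for p in[(441,250),(436,300),(478,250),(472,300)]:print('line',p,G(*p,.006))
for p in[(310,189),(553,215),(552,240),(308,214)]:print('railL top',p,G(*p,.018))
hsv=cv2.cvtColor(f['frame'],cv2.COLOR_RGB2HSV)
m=cv2.inRange(hsv,(8,90,30),(30,255,255));m=cv2.morphologyEx(m,cv2.MORPH_OPEN,np.ones((3,3)))
c=max(cv2.findContours(m,cv2.RETR_EXTERNAL,cv2.CHAIN_APPROX_NONE)[0],key=cv2.contourArea)
x,y,w,h=cv2.boundingRect(c);print(x,y,w,h)
z=f['obs']['eef_pos'][2]
for dz in(-.002,-.016):
  P=np.array([G(*p[0],z+dz) for p in c[::3]]);print('biscuit',P.min(0),P.max(0))
print('tcp',r.T@(f['obs']['eef_pos'][:2]-t)*1000)
E
```

```text
plate (248, 168) [-27.   58.7]
plate (613, 172) [153.5  57.5]
plate (568, 370) [155.1 -58.8]
line (441, 250) [72.  16.4]
line (436, 300) [ 72.1 -12.8]
line (478, 250) [91.5 16.4]
line (472, 300) [ 92.  -12.8]
railL top (310, 189) [ 3.8 50.6]
railL top (553, 215) [120.3  38.4]
railL top (552, 240) [122.2  25.9]
railL top (308, 214) [ 2.8 38.6]
255 270 142 132
biscuit [-15.7 -26.8] [38.2 30.6]
biscuit [-18.8 -38.9] [41.2 24.9]
tcp [11.27572235  0.39074033]
```

>>> {"op": "apply_moves", "data": {
  "moves": [
    {"tx": -1, "ty": 2, "tz": 10, "spin": 0},
    {"tx": 0, "ty": 0, "tz": 10, "spin": 0},
    {"tx": 0, "ty": 0, "tz": 10, "spin": 0},
    {"tx": 0, "ty": 0, "tz": 8, "spin": 0},
    {"tx": 0, "ty": 0, "tz": 4, "spin": 0},
    {"tx": 0, "ty": 0, "tz": 3, "spin": 0},
    {"tx": 0, "ty": 0, "tz": 1.5, "spin": 0},
    {"tx": 0, "ty": 0, "tz": 0, "spin": 0},
    {"tx": 0, "ty": 0, "tz": 0, "spin": 0}
  ]
}}

```text
clock: 7.07
eef_pos: [0.4859, 0.0205, 0.0255]
orientation: [180.0, -0.0, 87.4]
force: [-0.2, 0.2, -0.8]
grip_width: 0.65
grip_force: 15.4
```

>>> {"op": "apply_moves", "data": {
  "moves": [
    {"tx": 0, "ty": 0, "tz": 1, "spin": 0},
    {"tx": 0, "ty": 0, "tz": 0, "spin": 0},
    {"tx": 0, "ty": 0, "tz": 0, "spin": 0}
  ]
}}

```text
clock: 7.32
eef_pos: [0.4858, 0.0206, 0.0245]
orientation: [180.0, -0.0, 87.4]
force: [-0.1, 0.6, 0.2]
grip_width: 0.644
grip_force: 15.4
```

>>> {"op": "apply_moves", "data": {
  "moves": [
    {"tx": 0, "ty": 0, "tz": 1, "spin": 0},
    {"tx": 0, "ty": 0, "tz": 0, "spin": 0},
    {"tx": 0, "ty": 0, "tz": 0, "spin": 0}
  ]
}}

```text
clock: 7.57
eef_pos: [0.4857, 0.0205, 0.0233]
orientation: [-180.0, 0.0, 87.4]
force: [-0.1, 0.7, -0.8]
grip_width: 0.647
grip_force: 15.4
```

>>> {"op": "apply_moves", "data": {
  "moves": [
    {"tx": 0, "ty": 0, "tz": 1, "spin": 0},
    {"tx": 0, "ty": 0, "tz": 0, "spin": 0},
    {"tx": 0, "ty": 0, "tz": 0, "spin": 0}
  ]
}}

```text
clock: 7.82
eef_pos: [0.4857, 0.0205, 0.0223]
orientation: [-180.0, 0.0, 87.4]
force: [0.6, -0.6, 0.9]
grip_width: 0.646
grip_force: 15.4
```

>>> {"op": "apply_moves", "data": {
  "moves": [
    {"tx": 0, "ty": 0, "tz": 0, "spin": 0},
    {"tx": 0, "ty": 0, "tz": 0, "spin": 0},
    {"tx": 0, "ty": 0, "tz": 0, "spin": 0},
    {"tx": 0, "ty": 0, "tz": 0, "spin": 0}
  ],
  "gripper": 59
}}

```text
clock: 8.15
eef_pos: [0.4857, 0.0205, 0.0224]
orientation: [180.0, 0.0, 87.4]
force: [-0.0, -0.4, -0.3]
grip_width: 0.69
grip_force: 0.0
```

>>> {"op": "apply_moves", "data": {
  "moves": [
    {"tx": 0, "ty": 5, "tz": 0, "spin": 0},
    {"tx": 0, "ty": 5, "tz": 0, "spin": 0},
    {"tx": 0, "ty": 5, "tz": 0, "spin": 0},
    {"tx": 0, "ty": 5, "tz": 0, "spin": 0},
    {"tx": 0, "ty": 5, "tz": 0, "spin": 0},
    {"tx": 0, "ty": 5, "tz": 0, "spin": 0},
    {"tx": 0, "ty": 5, "tz": 0, "spin": 0},
    {"tx": 0, "ty": 5, "tz": 0, "spin": 0},
    {"tx": 0, "ty": 0, "tz": 0, "spin": 0},
    {"tx": 0, "ty": 0, "tz": 0, "spin": 0}
  ]
}}

```text
clock: 8.98
eef_pos: [0.5259, 0.0186, 0.0223]
orientation: [-180.0, 0.0, 87.4]
force: [0.3, -0.3, -0.1]
grip_width: 0.693
grip_force: 0.0
```

```bash
python3 - <<'E'
from h import *
delta(.56,.0187,.022,87.4)
f=cam('wrist');save(f,'w6.png')
E
```

```text
t 8.98 pos [0.5259 0.0186 0.0223] rpy [-1.800e+02  2.000e-02  8.741e+01] F [ 0.32 -0.26 -0.06] gw 0.693 gf 0.0
tool d mm [ 1.6 34.1  0.3] spin 0.0
```

View pics/w6.png

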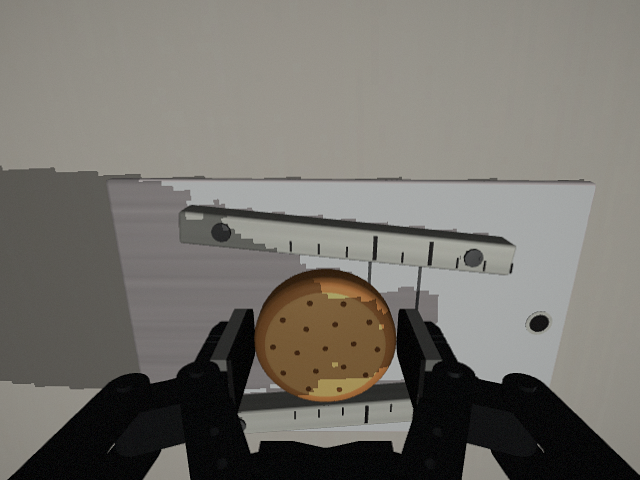

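The biscuit, at (325,335), is sliding along in the slot between the rails, pushed by the rear (left) pad, and has not yet reached the first line.

>>> {"op": "apply_moves", "data": {
  "moves": [
    {"tx": 0, "ty": 4, "tz": 0, "spin": 0},
    {"tx": 0, "ty": 4, "tz": 0, "spin": 0},
    {"tx": 0, "ty": 4, "tz": 0, "spin": 0},
    {"tx": 0, "ty": 4, "tz": 0, "spin": 0},
    {"tx": 0, "ty": 4, "tz": 0, "spin": 0},
    {"tx": 0, "ty": 4, "tz": 0, "spin": 0},
    {"tx": 0, "ty": 4, "tz": 0, "spin": 0},
    {"tx": 0, "ty": 0, "tz": 0, "spin": 0},
    {"tx": 0, "ty": 0, "tz": 0, "spin": 0}
  ]
}}

```text
clock: 9.78
eef_pos: [0.5538, 0.0174, 0.0222]
orientation: [-180.0, 0.0, 87.4]
force: [0.3, 0.2, -0.6]
grip_width: 0.687
grip_force: 0.0
```

>>> {"op": "apply_moves", "data": {
  "moves": [
    {"tx": 0, "ty": 1.5, "tz": 0, "spin": 0},
    {"tx": 0, "ty": 1.5, "tz": 0, "spin": 0},
    {"tx": 0, "ty": 1, "tz": 0, "spin": 0},
    {"tx": 0, "ty": 0, "tz": 0, "spin": 0}
  ]
}}

```text
clock: 10.12
eef_pos: [0.5578, 0.0174, 0.0224]
orientation: [180.0, -0.0, 87.4]
force: [-0.1, -1.0, -0.8]
grip_width: 0.693
grip_force: 0.0
```

>>> {"op": "apply_moves", "data": {
  "moves": [
    {"tx": 0, "ty": 1.5, "tz": 0, "spin": 0},
    {"tx": 0, "ty": 1.5, "tz": 0, "spin": 0},
    {"tx": 0, "ty": 1, "tz": 0, "spin": 0},
    {"tx": 0, "ty": 0, "tz": 0, "spin": 0}
  ]
}}

```text
clock: 10.45
eef_pos: [0.5619, 0.0171, 0.0224]
orientation: [180.0, 0.0, 87.4]
force: [0.2, -0.7, -0.4]
grip_width: 0.69
grip_force: 0.0
```

>>> {"op": "apply_moves", "data": {
  "moves": [
    {"tx": 0, "ty": 1, "tz": 0, "spin": 0},
    {"tx": 0, "ty": 1, "tz": 0, "spin": 0},
    {"tx": 0, "ty": 0, "tz": 0, "spin": 0}
  ]
}}

```text
clock: 10.7
eef_pos: [0.5638, 0.017, 0.0223]
orientation: [180.0, 0.0, 87.4]
force: [-0.6, 0.2, -0.1]
grip_width: 0.69
grip_force: 0.0
```

>>> {"op": "apply_moves", "data": {
  "moves": [
    {"tx": 0, "ty": 1, "tz": 0, "spin": 0},
    {"tx": 0, "ty": 1, "tz": 0, "spin": 0},
    {"tx": 0, "ty": 0, "tz": 0, "spin": 0}
  ]
}}

```text
clock: 10.95
eef_pos: [0.5658, 0.0169, 0.0223]
orientation: [180.0, 0.0, 87.4]
force: [0.1, -0.1, 0.0]
grip_width: 0.693
grip_force: 0.0
```

>>> {"op": "apply_moves", "data": {
  "moves": [
    {"tx": 0, "ty": 1, "tz": 0, "spin": 0},
    {"tx": 0, "ty": 0, "tz": 0, "spin": 0},
    {"tx": 0, "ty": 0, "tz": 0, "spin": 0}
  ]
}}

```text
clock: 11.2
eef_pos: [0.5667, 0.0169, 0.0223]
orientation: [180.0, 0.0, 87.4]
force: [-1.4, -0.0, -0.5]
grip_width: 0.694
grip_force: 0.0
```

>>> {"op": "apply_moves", "data": {
  "moves": [
    {"tx": 0, "ty": 1, "tz": 0, "spin": 0},
    {"tx": 0, "ty": 0, "tz": 0, "spin": 0},
    {"tx": 0, "ty": 0, "tz": 0, "spin": 0}
  ]
}}

```text
clock: 11.45
eef_pos: [0.5677, 0.0168, 0.0223]
orientation: [180.0, 0.0, 87.4]
force: [0.6, 0.1, 0.5]
grip_width: 0.686
grip_force: 0.0
```

```bash
python3 - <<'E'
from h import *
delta(.576,.0187,.022,87.4)
f=cam('wrist');save(f,'w7.png')
E
```

```text
t 11.45 pos [0.5677 0.0168 0.0223] rpy [180.     0.    87.42] F [0.61 0.13 0.52] gw 0.686 gf 0.0
tool d mm [2.2 8.2 0.3] spin 0.0
```

View pics/w7.png

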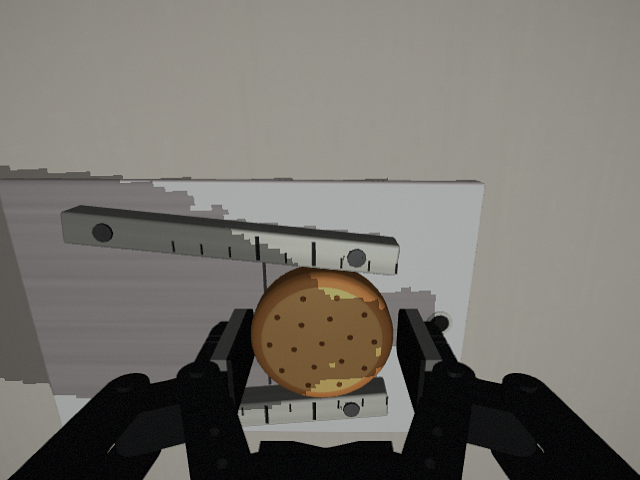

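The biscuit, at (322,332), is now slightly beyond the second line at u≈314 and is still free. I continue in 1 mm steps.

>>> {"op": "apply_moves", "data": {
  "moves": [
    {"tx": 0, "ty": 1, "tz": 0, "spin": 0},
    {"tx": 0, "ty": 0, "tz": 0, "spin": 0},
    {"tx": 0, "ty": 0, "tz": 0, "spin": 0}
  ]
}}

```text
clock: 11.75
eef_pos: [0.5687, 0.0168, 0.0223]
orientation: [180.0, 0.0, 87.4]
force: [-1.1, 0.4, 0.3]
grip_width: 0.692
grip_force: 0.0
```

>>> {"op": "apply_moves", "data": {
  "moves": [
    {"tx": 0, "ty": 1, "tz": 0, "spin": 0},
    {"tx": 0, "ty": 0, "tz": 0, "spin": 0},
    {"tx": 0, "ty": 0, "tz": 0, "spin": 0}
  ]
}}

```text
clock: 12.0
eef_pos: [0.5697, 0.0167, 0.0223]
orientation: [180.0, 0.0, 87.4]
force: [0.5, 0.7, 0.9]
grip_width: 0.691
grip_force: 0.0
```

>>> {"op": "apply_moves", "data": {
  "moves": [
    {"tx": 0, "ty": 1, "tz": 0, "spin": 0},
    {"tx": 0, "ty": 0, "tz": 0, "spin": 0},
    {"tx": 0, "ty": 0, "tz": 0, "spin": 0}
  ]
}}

```text
clock: 12.25
eef_pos: [0.5707, 0.0167, 0.0223]
orientation: [180.0, 0.0, 87.4]
force: [0.3, -0.7, -0.7]
grip_width: 0.693
grip_force: 0.0
```

>>> {"op": "apply_moves", "data": {
  "moves": [
    {"tx": 0, "ty": 1, "tz": 0, "spin": 0},
    {"tx": 0, "ty": 0, "tz": 0, "spin": 0},
    {"tx": 0, "ty": 0, "tz": 0, "spin": 0}
  ]
}}

```text
clock: 12.5
eef_pos: [0.5717, 0.0166, 0.0223]
orientation: [180.0, 0.0, 87.4]
force: [-0.6, 0.4, 0.3]
grip_width: 0.693
grip_force: 0.0
```

>>> {"op": "apply_moves", "data": {
  "moves": [
    {"tx": 0, "ty": 1, "tz": 0, "spin": 0},
    {"tx": 0, "ty": 0, "tz": 0, "spin": 0},
    {"tx": 0, "ty": 0, "tz": 0, "spin": 0}
  ]
}}

```text
clock: 12.75
eef_pos: [0.5727, 0.0166, 0.0223]
orientation: [180.0, 0.0, 87.4]
force: [-0.8, -0.3, -1.0]
grip_width: 0.691
grip_force: 0.0
```

>>> {"op": "apply_moves", "data": {
  "moves": [
    {"tx": 0, "ty": 1, "tz": 0, "spin": 0},
    {"tx": 0, "ty": 0, "tz": 0, "spin": 0},
    {"tx": 0, "ty": 0, "tz": 0, "spin": 0}
  ]
}}

```text
clock: 13.0
eef_pos: [0.5736, 0.0166, 0.0223]
orientation: [-180.0, 0.0, 87.4]
force: [-0.3, -0.3, -0.7]
grip_width: 0.69
grip_force: 0.2
```

>>> {"op": "apply_moves", "data": {
  "moves": [
    {"tx": 0, "ty": 1, "tz": 0, "spin": 0},
    {"tx": 0, "ty": 0, "tz": 0, "spin": 0},
    {"tx": 0, "ty": 0, "tz": 0, "spin": 0}
  ]
}}

```text
clock: 13.25
eef_pos: [0.574, 0.0165, 0.0221]
orientation: [-179.9, 0.0, 87.4]
force: [-4.1, 0.3, 2.6]
grip_width: 0.693
grip_force: 2.0
```

```bash
python3 - <<'E'
from h import *
delta(.576,.0187,.022,87.4)
f=cam('wrist')
hsv=cv2.cvtColor(f['frame'],cv2.COLOR_RGB2HSV)
m=cv2.inRange(hsv,(8,90,30),(30,255,255));m=cv2.morphologyEx(m,cv2.MORPH_OPEN,np.ones((3,3)))
c=max(cv2.findContours(m,cv2.RETR_EXTERNAL,cv2.CHAIN_APPROX_NONE)[0],key=cv2.contourArea);print(cv2.boundingRect(c))
E
```

```text
t 13.25 pos [0.574  0.0165 0.0221] rpy [-179.93    0.     87.42] F [-4.13  0.32  2.63] gw 0.693 gf 2.03
tool d mm [2.2 1.9 0.1] spin 0.0
(250, 268, 143, 129)
```

>>> {"op": "apply_moves", "data": {
  "moves": [
    {"tx": 0, "ty": 0.5, "tz": 0, "spin": 0},
    {"tx": 0, "ty": 0, "tz": 0, "spin": 0},
    {"tx": 0, "ty": 0, "tz": 0, "spin": 0}
  ]
}}

```text
clock: 13.55
eef_pos: [0.5743, 0.0165, 0.0221]
orientation: [-179.9, -0.0, 87.4]
force: [-6.1, -0.5, 3.6]
grip_width: 0.687
grip_force: 3.0
```

>>> {"op": "apply_moves", "data": {
  "moves": [
    {"tx": 0, "ty": 0.4, "tz": 0, "spin": 0},
    {"tx": 0, "ty": 0, "tz": 0, "spin": 0},
    {"tx": 0, "ty": 0, "tz": 0, "spin": 0},
    {"tx": 0, "ty": 0, "tz": 0, "spin": 0},
    {"tx": 0, "ty": 0, "tz": 0, "spin": 0},
    {"tx": 0, "ty": 0, "tz": 0, "spin": 0},
    {"tx": 0, "ty": 0, "tz": 0, "spin": 0}
  ]
}}

```text
clock: 14.13
eef_pos: [0.5743, 0.0165, 0.022]
orientation: [-179.9, -0.0, 87.4]
force: [-6.7, 0.1, 4.8]
grip_width: 0.695
grip_force: 3.5
```

```bash
python3 - <<'E'
from h import *
f=cam('wrist');save(f,'w8.png')
E
```

```text
(no output)
```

View pics/w8.png

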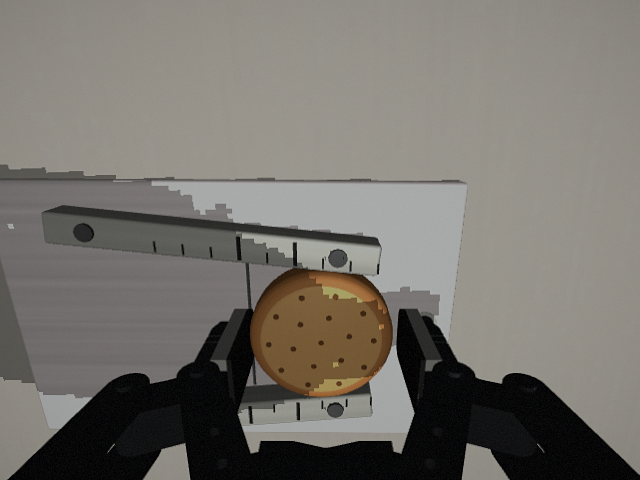

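The biscuit, at (322,332), is wedged between both rails about 9–10 mm beyond the second line (u≈296), so it is small and belongs in the farthest lane. I draw it back with the front pad before gripping.

>>> {"op": "apply_moves", "data": {
  "moves": [
    {"tx": 0, "ty": -1, "tz": 0, "spin": 0},
    {"tx": 0, "ty": -1, "tz": 0, "spin": 0},
    {"tx": 0, "ty": -2, "tz": 0, "spin": 0},
    {"tx": 0, "ty": -2, "tz": 0, "spin": 0},
    {"tx": 0, "ty": -2, "tz": 0, "spin": 0},
    {"tx": 0, "ty": -3, "tz": 0, "spin": 0},
    {"tx": 0, "ty": -3, "tz": 0, "spin": 0},
    {"tx": 0, "ty": -3, "tz": 0, "spin": 0},
    {"tx": 0, "ty": -3, "tz": 0, "spin": 0},
    {"tx": 0, "ty": 0, "tz": 0, "spin": 0}
  ]
}}

```text
clock: 15.02
eef_pos: [0.5548, 0.0175, 0.0223]
orientation: [-180.0, -0.0, 87.4]
force: [-0.7, -0.1, -0.4]
grip_width: 0.689
grip_force: 0.0
```

>>> {"op": "apply_moves", "data": {
  "moves": [
    {"tx": 0, "ty": -4, "tz": 0, "spin": 0},
    {"tx": 0, "ty": -4, "tz": 0, "spin": 0},
    {"tx": 0, "ty": -4, "tz": 0, "spin": 0},
    {"tx": 0, "ty": -4, "tz": 0, "spin": 0},
    {"tx": 0, "ty": -4, "tz": 0, "spin": 0},
    {"tx": 0, "ty": 0, "tz": 0, "spin": 0},
    {"tx": 0, "ty": 0, "tz": 0, "spin": 0}
  ]
}}

```text
clock: 15.6
eef_pos: [0.5353, 0.0184, 0.0224]
orientation: [-180.0, -0.0, 87.4]
force: [-0.3, 0.3, 0.8]
grip_width: 0.686
grip_force: 0.0
```

>>> {"op": "apply_moves", "data": {
  "moves": [
    {"tx": 0, "ty": 0, "tz": 0, "spin": 0},
    {"tx": 0, "ty": 0, "tz": 0, "spin": 0},
    {"tx": 0, "ty": 0, "tz": 0, "spin": 0},
    {"tx": 0, "ty": 0, "tz": 0, "spin": 0}
  ],
  "gripper": 55
}}

```text
clock: 15.93
eef_pos: [0.5356, 0.0184, 0.0225]
orientation: [-180.0, -0.0, 87.4]
force: [-3.4, -0.1, 5.1]
grip_width: 0.646
grip_force: 15.2
```

>>> {"op": "apply_moves", "data": {
  "moves": [
    {"tx": 0, "ty": 0, "tz": -3, "spin": 0},
    {"tx": 0, "ty": 0, "tz": -7, "spin": 0},
    {"tx": 0, "ty": 0, "tz": -15, "spin": 0},
    {"tx": 0, "ty": 0, "tz": -15, "spin": 0},
    {"tx": 0, "ty": 0, "tz": -15, "spin": 0},
    {"tx": 0, "ty": 0, "tz": -5, "spin": 0},
    {"tx": 0, "ty": 0, "tz": 0, "spin": 0},
    {"tx": 0, "ty": 0, "tz": 0, "spin": 0}
  ]
}}

```text
clock: 16.6
eef_pos: [0.5356, 0.0184, 0.0822]
orientation: [180.0, -0.0, 87.4]
force: [0.4, 0.8, -0.4]
grip_width: 0.646
grip_force: 15.1
```

```bash
python3 - <<'E'
from h import *
delta(.6048,-.2294,.082,88.4)
f=cam('wrist')
hsv=cv2.cvtColor(f['frame'],cv2.COLOR_RGB2HSV)
m=cv2.inRange(hsv,(8,90,30),(30,255,255));m=cv2.morphologyEx(m,cv2.MORPH_OPEN,np.ones((3,3)))
c=max(cv2.findContours(m,cv2.RETR_EXTERNAL,cv2.CHAIN_APPROX_NONE)[0],key=cv2.contourArea);print(cv2.boundingRect(c))
E
```

```text
t 16.6 pos [0.5356 0.0184 0.0822] rpy [ 1.7998e+02 -1.0000e-02  8.7430e+01] F [ 0.35  0.8  -0.43] gw 0.646 gf 15.12
tool d mm [-2.445e+02  8.030e+01  2.000e-01] spin -0.017
(255, 263, 142, 133)
```

>>> {"op": "apply_moves", "data": {
  "moves": [
    {"tx": -24.4, "ty": 8, "tz": -1, "spin": 0},
    {"tx": -24.4, "ty": 8, "tz": 0, "spin": 0},
    {"tx": -24.4, "ty": 8, "tz": 0, "spin": 0},
    {"tx": -24.4, "ty": 8, "tz": 0, "spin": 0},
    {"tx": -24.4, "ty": 8, "tz": 0, "spin": 0},
    {"tx": -24.4, "ty": 8, "tz": 0, "spin": 0},
    {"tx": -24.4, "ty": 8, "tz": 0, "spin": 0},
    {"tx": -24.4, "ty": 8, "tz": 0, "spin": 0},
    {"tx": -24.4, "ty": 8, "tz": 0, "spin": 0},
    {"tx": -24.4, "ty": 8, "tz": 0, "spin": 0}
  ]
}}

```text
clock: 17.48
eef_pos: [0.6041, -0.2301, 0.0819]
orientation: [-179.9, -0.0, 87.4]
force: [0.5, 0.3, -0.1]
grip_width: 0.649
grip_force: 15.1
```

```bash
python3 - <<'E'
from h import *
delta(.6048,-.2294,.082,-1.6);print(env.get_obs()['q'].round(1))
E
```

```text
t 17.48 pos [ 0.6041 -0.2301  0.0819] rpy [-1.7989e+02 -1.0000e-02  8.7420e+01] F [ 0.49  0.29 -0.09] gw 0.649 gf 15.13
tool d mm [ 0.7  0.7 -0.1] spin 1.554
[ -9.7  29.9  35.2  96.1 -19.3  60.3  29.1]
```

>>> {"op": "apply_moves", "data": {
  "moves": [
    {"tx": 0, "ty": 0, "tz": 0, "spin": -0.12},
    {"tx": 0, "ty": 0, "tz": 0, "spin": -0.12},
    {"tx": 0, "ty": 0, "tz": 0, "spin": -0.12},
    {"tx": 0, "ty": 0, "tz": 0, "spin": -0.12},
    {"tx": 0, "ty": 0, "tz": 0, "spin": -0.12},
    {"tx": 0, "ty": 0, "tz": 0, "spin": -0.12},
    {"tx": 0, "ty": 0, "tz": 0, "spin": -0.12},
    {"tx": 0, "ty": 0, "tz": 0, "spin": -0.12},
    {"tx": 0, "ty": 0, "tz": 0, "spin": -0.12},
    {"tx": 0, "ty": 0, "tz": 0, "spin": -0.12}
  ]
}}

```text
clock: 18.32
eef_pos: [0.6038, -0.2288, 0.0818]
orientation: [-180.0, -0.1, 156.5]
force: [-0.1, -0.2, -0.2]
grip_width: 0.642
grip_force: 15.1
```

>>> {"op": "apply_moves", "data": {
  "moves": [
    {"tx": 0, "ty": 0, "tz": 0, "spin": -0.12},
    {"tx": 0, "ty": 0, "tz": 0, "spin": -0.12},
    {"tx": 0, "ty": 0, "tz": 0, "spin": -0.12},
    {"tx": 0, "ty": 0, "tz": 0, "spin": -0.02},
    {"tx": 0, "ty": 0, "tz": 0, "spin": 0},
    {"tx": 0, "ty": 0, "tz": 0, "spin": 0}
  ]
}}

```text
clock: 18.82
eef_pos: [0.6042, -0.229, 0.0826]
orientation: [180.0, -0.1, 177.7]
force: [0.4, -0.4, -0.6]
grip_width: 0.649
grip_force: 15.1
```

```bash
python3 - <<'E'
from h import *
delta(.6048,-.2294,.024,178.4)
f=cam('wrist');save(f,'w9.png')
r=R.from_euler('z',-1.6,degrees=True).as_matrix()[:2,:2];t=np.array([.5199,-.227])
print('tray tcp',r.T@(f['obs']['eef_pos'][:2]-t))
# tray rim points from depth, along image column: tray x of high points (z>12mm)
vv,uu=np.mgrid[0:480:4,0:640:4]
P=np.array([atd(f,u,v) for u,v in zip(uu.ravel(),vv.ravel()) if f['depth'][v,u]>0])
q=(P[:,:2]-t)@r
k=(P[:,2]>.009)&(P[:,2]<.022)&(abs(q[:,1])<.11)&(abs(q[:,0])<.15)
h,e=np.histogram(q[k,0],bins=np.arange(-.15,.151,.004));print([(round(a,3),n) for a,n in zip(e,h) if n>3])
h,e=np.histogram(q[k,1],bins=np.arange(-.1,.101,.004));print([(round(a,3),n) for a,n in zip(e,h) if n>3])
E
```

```text
t 18.82 pos [ 0.6042 -0.229   0.0826] rpy [ 1.7998e+02 -6.0000e-02  1.7773e+02] F [ 0.43 -0.35 -0.61] gw 0.649 gf 15.13
tool d mm [-0.7 -0.4 58.6] spin -0.012
tray tcp [0.0842727 0.0003683]
[(np.float64(-0.05), np.int64(12)), (np.float64(-0.046), np.int64(63)), (np.float64(-0.042), np.int64(257)), (np.float64(-0.038), np.int64(39)), (np.float64(-0.034), np.int64(24)), (np.float64(-0.03), np.int64(22)), (np.float64(-0.026), np.int64(21)), (np.float64(-0.022), np.int64(17)), (np.float64(-0.018), np.int64(22)), (np.float64(-0.014), np.int64(19)), (np.float64(-0.01), np.int64(17)), (np.float64(-0.006), np.int64(18)), (np.float64(-0.002), np.int64(23)), (np.float64(0.002), np.int64(16)), (np.float64(0.006), np.int64(14)), (np.float64(0.01), np.int64(16)), (np.float64(0.014), np.int64(16)), (np.float64(0.018), np.int64(15)), (np.float64(0.022), np.int64(18)), (np.float64(0.026), np.int64(14)), (np.float64(0.03), np.int64(16)), (np.float64(0.034), np.int64(17)), (np.float64(0.038), np.int64(23)), (np.float64(0.042), np.int64(177)), (np.float64(0.046), np.int64(40)), (np.float64(0.05), np.in
[... 1350 characters left out ...]
), (np.float64(-0.004), np.int64(12)), (np.float64(0.0), np.int64(12)), (np.float64(0.004), np.int64(16)), (np.float64(0.008), np.int64(14)), (np.float64(0.012), np.int64(12)), (np.float64(0.016), np.int64(12)), (np.float64(0.02), np.int64(18)), (np.float64(0.024), np.int64(14)), (np.float64(0.028), np.int64(14)), (np.float64(0.032), np.int64(16)), (np.float64(0.036), np.int64(15)), (np.float64(0.04), np.int64(14)), (np.float64(0.044), np.int64(15)), (np.float64(0.048), np.int64(14)), (np.float64(0.052), np.int64(17)), (np.float64(0.056), np.int64(14)), (np.float64(0.06), np.int64(14)), (np.float64(0.064), np.int64(13)), (np.float64(0.068), np.int64(230)), (np.float64(0.072), np.int64(106))]
```

>>> {"op": "apply_moves", "data": {
  "moves": [
    {"tx": -1, "ty": 1, "tz": 12, "spin": 0},
    {"tx": 0, "ty": 0, "tz": 12, "spin": 0},
    {"tx": 0, "ty": 0, "tz": 12, "spin": 0},
    {"tx": 0, "ty": 0, "tz": 10, "spin": 0},
    {"tx": 0, "ty": 0, "tz": 6, "spin": 0},
    {"tx": 0, "ty": 0, "tz": 4, "spin": 0},
    {"tx": 0, "ty": 0, "tz": 3, "spin": 0},
    {"tx": 0, "ty": 0, "tz": 0, "spin": 0},
    {"tx": 0, "ty": 0, "tz": 0, "spin": 0}
  ]
}}

```text
clock: 19.62
eef_pos: [0.6057, -0.2282, 0.0246]
orientation: [-180.0, 0.0, 177.9]
force: [-0.1, 0.3, -0.8]
grip_width: 0.647
grip_force: 15.1
```

>>> {"op": "apply_moves", "data": {
  "moves": [
    {"tx": 0, "ty": 0, "tz": 1, "spin": 0},
    {"tx": 0, "ty": 0, "tz": 0, "spin": 0},
    {"tx": 0, "ty": 0, "tz": 0, "spin": 0}
  ]
}}

```text
clock: 19.87
eef_pos: [0.6057, -0.2282, 0.0237]
orientation: [-180.0, 0.0, 177.9]
force: [0.5, 0.3, -0.7]
grip_width: 0.647
grip_force: 15.1
```

>>> {"op": "apply_moves", "data": {
  "moves": [
    {"tx": 0, "ty": 0, "tz": 1, "spin": 0},
    {"tx": 0, "ty": 0, "tz": 1, "spin": 0},
    {"tx": 0, "ty": 0, "tz": 0, "spin": 0},
    {"tx": 0, "ty": 0, "tz": 0, "spin": 0}
  ]
}}

```text
clock: 20.2
eef_pos: [0.6055, -0.2281, 0.0212]
orientation: [-180.0, -0.0, 177.9]
force: [-0.1, -0.1, 0.0]
grip_width: 0.649
grip_force: 15.1
```

>>> {"op": "apply_moves", "data": {
  "moves": [
    {"tx": 0, "ty": 0, "tz": 0.7, "spin": 0},
    {"tx": 0, "ty": 0, "tz": 0, "spin": 0},
    {"tx": 0, "ty": 0, "tz": 0, "spin": 0}
  ]
}}

```text
clock: 20.45
eef_pos: [0.6056, -0.2281, 0.0206]
orientation: [-180.0, 0.0, 177.9]
force: [-0.4, 0.6, -0.2]
grip_width: 0.645
grip_force: 15.1
```

Now about 0.2 mm above the floor, so I release and rise.

>>> {"op": "apply_moves", "data": {
  "moves": [
    {"tx": 0, "ty": 0, "tz": 0, "spin": 0},
    {"tx": 0, "ty": 0, "tz": 0, "spin": 0},
    {"tx": 0, "ty": 0, "tz": 0, "spin": 0},
    {"tx": 0, "ty": 0, "tz": 0, "spin": 0},
    {"tx": 0, "ty": 0, "tz": 0, "spin": 0}
  ],
  "gripper": 66
}}

```text
clock: 20.87
eef_pos: [0.6055, -0.2281, 0.0207]
orientation: [-180.0, 0.0, 177.9]
force: [0.2, -0.3, 0.7]
grip_width: 0.773
grip_force: 0.0
```

>>> {"op": "apply_moves", "data": {
  "moves": [
    {"tx": 0, "ty": 0, "tz": -4, "spin": 0},
    {"tx": 0, "ty": 0, "tz": -10, "spin": 0},
    {"tx": 0, "ty": 0, "tz": -20, "spin": 0},
    {"tx": 0, "ty": 0, "tz": -20, "spin": 0},
    {"tx": 0, "ty": 0, "tz": -20, "spin": 0},
    {"tx": 0, "ty": 0, "tz": -20, "spin": 0},
    {"tx": 0, "ty": 0, "tz": -10, "spin": 0},
    {"tx": 0, "ty": 0, "tz": 0, "spin": 0},
    {"tx": 0, "ty": 0, "tz": 0, "spin": 0}
  ]
}}

```text
clock: 21.62
eef_pos: [0.6057, -0.2281, 0.125]
orientation: [-180.0, 0.1, 177.9]
force: [0.2, 0.1, -0.6]
grip_width: 0.774
grip_force: 0.0
```

```bash
python3 - <<'E'
from h import *
f=cam('wrist');save(f,'w10.png')
hsv=cv2.cvtColor(f['frame'],cv2.COLOR_RGB2HSV)
print(env.get_obs()['eef_pos'])
r=R.from_euler('z',-1.6,degrees=True).as_matrix()[:2,:2];t=np.array([.5199,-.227])
vv,uu=np.mgrid[0:480:3,0:640:3]
P=np.array([atd(f,u,v) for u,v in zip(uu.ravel(),vv.ravel()) if f['depth'][v,u]>0]);q=(P[:,:2]-t)@r
k=(P[:,2]>.012)&(P[:,2]<.025)&(abs(q[:,0]-.085)<.036)&(abs(q[:,1])<.05)
print(k.sum(),q[k].mean(0),q[k].min(0),q[k].max(0),np.percentile(P[k,2],[5,50,95]))
E
```

```text
[ 0.60511876 -0.22786854  0.12390969]
610 [0.08234967 0.00067002] [ 0.05655238 -0.02577095] [0.11210572 0.02700063] [0.01581892 0.01830041 0.01963334]
```

View pics/w10.png

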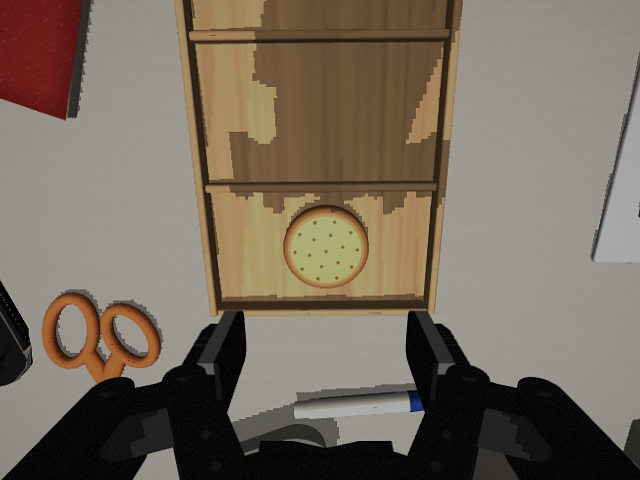

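The biscuit lies flat at (326,247) in the farthest lane, its top at z≈18 mm as expected, and the gripper is clear. Handing in.

```bash
python3 -c "
from cell import env
print(env.finish_job())"
```

```text
the job is handed in; nothing more can be done
None
```

The front biscuit wedged about 9–10 mm beyond the second line, so it is small; I set it down flat in the farthest lane and handed the job in at about 22 s of the 56 s allowed (no verdict was returned).

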